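# Unstack the prep tubs and lay out the plating station

## Task

The prepped tubs have come out to the pass stacked on a board: take the stack apart one tub at a time from the top down, and stand each tub in the wooden tray of its own shape and size, flat on the tray's floor inside the lip, finishing each before starting the next. The tubs are full, so keep them upright and set them down gently rather than dropping them, and leave the pepper mill and the squeeze bottle where they are.

Things in the scene. Friction and masses are not known exactly. Their poses are not given: they have to be found in the camera images.
- small_tub_center (a point): Loose steel tub, flat white lid with black rim, straight sides: small round tub, 42 mm in diameter and 44 mm tall, on top of the stack (it stands on the large round tub). 0.08 to 0.4 kg. This point: its centre, half-way up; z up. Tubs in the stack are only roughly centred and may be turned a little; nothing interlocks.
- round_tub_center (a point): Loose steel tub, flat white lid with black rim, straight sides: large round tub, 58 mm in diameter and 48 mm tall, second from the top (it stands on the square tub). 0.08 to 0.4 kg. This point: its centre, half-way up; z up. Tubs in the stack are only roughly centred and may be turned a little; nothing interlocks.
- square_tub_center (a point): Loose steel tub, flat white lid with black rim, straight sides: square tub, 64 x 64 mm and 48 mm tall, third from the top (it stands on the long tub). 0.08 to 0.4 kg. This point: its centre, half-way up; z up, x and y square to its sides. Tubs in the stack are only roughly centred and may be turned a little; nothing interlocks.
- long_tub_center (a point): Loose steel tub, flat white lid with black rim, straight sides: long rectangular tub, 130 mm along its x axis by 68 mm along its y axis and 50 mm tall, at the bottom of the stack; on a fixed pale wooden board 180 x 120 x 12 mm (not a target). 0.08 to 0.4 kg. This point: its centre, half-way up; z up, x and y square to its sides. Tubs in the stack are only roughly centred and may be turned a little; nothing interlocks.
- small_tray_floor (a point): Fixed shallow dark wooden tray for the small round tub, lying on the counter: small round tray, 62 mm inside diameter, 72 mm outside. This point is the centre of its inner floor (4 mm above the counter); the lip around it stands 6 mm above that floor. z is up. The tub has about 10 mm of play all round in it.
- round_tray_floor (a point): Fixed shallow dark wooden tray for the large round tub, lying on the counter: large round tray, 78 mm inside diameter, 88 mm outside. This point is the centre of its inner floor (4 mm above the counter); the lip around it stands 6 mm above that floor. z is up. The tub has about 10 mm of play all round in it.
- square_tray_floor (a point): Fixed shallow dark wooden tray for the square tub, lying on the counter: square tray, 84 x 84 mm inside, 94 x 94 mm outside. This point is the centre of its inner floor (4 mm above the counter); the lip around it stands 6 mm above that floor. z is up, x and y are square to its sides. The tub has about 10 mm of play all round in it.
- long_tray_floor (a point): Fixed shallow dark wooden tray for the long tub, lying on the counter: long rectangular tray, inside 150 mm along its x axis by 88 mm along its y axis, outside 160 x 98 mm. This point is the centre of its inner floor (4 mm above the counter); the lip around it stands 6 mm above that floor. z is up, x and y are square to its sides. The tub has about 10 mm of play all round in it.
- mill: Bystander: turned wooden pepper mill, 56 mm in diameter, 178 mm tall, standing to the left of the work. Origin: centre of its underside.
- sauce: Bystander: red squeeze bottle with white nozzle, 60 mm in diameter, 180 mm tall, standing to the right of the work. Origin: centre of its underside.
Things that resemble listed ones, but are neither listed nor needed, are in the scene too. Leave any green or yellow look-alike of the part that bears long_tub_center alone.

How it is judged:
On the way, in this order (a step that is already met when the one before it is completed fails the run):
1. the small round tub stands released in the small round tray (horizontal distance between small_tub_center and small_tray_floor below 0.015 m and z of small_tub_center in the frame of small_tray_floor between 0.019 and 0.025 m and angle between small_tub_center's own z axis and vertical below 0.06 rad and linear speed of small_tub below 0.03 m/s and contact force between the fingers and small_tub below 0.3 N), for 0.2 s.
2. the large round tub stands released in the large round tray (horizontal distance between round_tub_center and round_tray_floor below 0.015 m and z of round_tub_center in the frame of round_tray_floor between 0.021 and 0.027 m and angle between round_tub_center's own z axis and vertical below 0.06 rad and linear speed of round_tub below 0.03 m/s and contact force between the fingers and round_tub below 0.3 N), for 0.2 s.
3. the square tub stands released in the square tray (horizontal distance between square_tub_center and square_tray_floor below 0.015 m and z of square_tub_center in the frame of square_tray_floor between 0.021 and 0.027 m and angle between square_tub_center's own z axis and vertical below 0.06 rad and linear speed of square_tub below 0.03 m/s and contact force between the fingers and square_tub below 0.3 N), for 0.2 s.
4. the long tub stands released in the long tray (horizontal distance between long_tub_center and long_tray_floor below 0.015 m and z of long_tub_center in the frame of long_tray_floor between 0.022 and 0.028 m and angle between long_tub_center's own z axis and vertical below 0.06 rad and linear speed of long_tub below 0.03 m/s and contact force between the fingers and long_tub below 0.3 N), for 0.2 s.
At the end, for the whole second after the job is handed in: All four tubs stand at rest and released in the tray of their own shape and size: centre within 15 mm of the tray's centre, height within 3 mm of standing flat on its floor, upright within 0.06 rad (all of step 1 and all of step 2 and all of step 3 and all of step 4); the robot touches nothing.
It fails at once if a tub is tipped by more than about 30 degrees (angle between any of small_tub_center, round_tub_center, square_tub_center, long_tub_center's own z axis and vertical above 0.5 rad).
It fails at once if a tub is dropped (falls free by more than about 4 cm) ((linear speed of small_tub above 0.9 m/s and contact force between the fingers and small_tub below 0.05 N) or (linear speed of round_tub above 0.9 m/s and contact force between the fingers and round_tub below 0.05 N) or (linear speed of square_tub above 0.9 m/s and contact force between the fingers and square_tub below 0.05 N) or (linear speed of long_tub above 0.9 m/s and contact force between the fingers and long_tub below 0.05 N)).
It fails at once if the pepper mill or the squeeze bottle is moved by more than 3 cm (distance of any of mill, sauce from where it was at the start of the episode above 0.03 m).
It also fails if it takes over 138 s, if anything falls off the work surface, if the arm or the gripper's body presses on something with over 40 N, if the wrist force passes 120 N, or if a joint passes its speed limit or range.

## Robot

A 7-joint arm with a two-finger parallel gripper is mounted at the origin on the work surface. World frame = base frame: x ahead of the robot, y to its left, z up, the work surface at z = 0. Lengths are in m, angles in rad, forces in N, time in s.
With the tool pointing down it reaches from about 0.425 to 0.925 m from the base axis. Payload 6.8 kg.
Tool frame: the origin (TCP) lies on the front face of the gripper's body, between the roots of the fingers; the fingertips stand 73 mm ahead of it and the grasp point (between the pads) lies 54 mm ahead of it (env.nose_length is the distance from the TCP to the fingertips, in m); z points along the fingers, y is the direction in which the jaws open and shut (so a half turn about z gives the same grasp; the last joint's range is limited). The gripper opens to 85 mm and grips with 20 to 120 N. Pads are 22 mm wide; open, the fingers measure 114 mm over their backs; the gripper's body (76 mm by 85 mm) begins 54 mm behind the grasp point. The pads swing forward as they close: fully open they stand 13 mm farther back than shut.
Start: joints at [-1.385, 0.477, 0.022, 1.555, -0.011, 1.109, -0.083], TCP at [0.195, 0.646, 0.304] pointing down, gripper open.
Joint ranges: [-2.96, 2.96], [-0.34, 2.1], [-1.41, 1.46], [0.24, 2.44], [-1.37, 4.51], [0.17, 1.92], [-2.96, 2.96]. Speed limits (rad/s): [2.39, 2.39, 3.14, 3.14, 3.14, 3.14, 3.14].

## Interface

Orientations are given as a unit quaternion [w, x, y, z].
In Python, from cell import env, kin, camera, calibration, job gives the robot as it stands. The module is installed in compiled form; this text tells all that it offers. Calls block until the motion is done:
- env.reach(position, orientation): joint-space move of the TCP to a pose.
- env.movel(position, velocity=0.15, rot=None, stop_force=None): straight line of the TCP; rot=None keeps the orientation; velocity is the mean speed in m/s. With stop_force (N) it stops when the force on the tool has changed by that much, and returns True; else False.
- env.goto_joints(angles): joint-space move.
- env.grip(opening, f_grip=None): finger opening in m; f_grip is the grip in N (None keeps the last); returns when the fingers have stopped.
- env.dwell(seconds).
- kin.inverse_kinematics(position, orientation): joint angles nearest the present ones, or None.
- env.get_state(): the state.
- camera(name): name is "scene" or "top"; returns (picture, depth): 400x640x3 uint8, blue, green, red; 400x640 float32, m along the optical axis (not along the pixel's ray), 0 where there is no reading.
- calibration(name): a dict with "fx", "fy", "cx", "cy" (pixels), "rvec" (rotation vector, rad) and "tvec" (3), from world to camera coordinates, as OpenCV has them. Camera axes: x right, y down, z forward; pixel columns grow to the right and rows downward; lengths in m; the calibration is good to about 2 mm. A picture is of the moment at which its call begins. calibration takes no time and is no camera call.
A pose or a line that the arm cannot do raises env.PlanningError and nothing moves.
- job.job_done(): hands the job in, once; it reports no verdict.
The state is a dict: "time": time; "qpos": joint angles; "joint_velocities": joint speeds; "joint_torque": joint torques, N m; "tcp_pos": TCP position; "orientation": TCP orientation; "force": force on the tool from outside, world axes, zero at the start; "torque": the same for the moment, N m; "opening": finger opening in m.
Only numpy, scipy, OpenCV 4.12 (cv2) and the standard library are available. Lean on these libraries where they do the work, as an engineer would, in place of code of your own. Each camera call takes 0.05 s, during which the arm holds its last target.

## Working session

There is one attempt and no reset: what is moved stays moved. The work goes in short steps, each a Python script; the robot and the scene stay as the last script left them, time stands still between calls to the robot, and variables do not carry over. Pictures are saved under pics/ and viewed, and the job is handed in when it is done.

```bash
ls; mkdir -p pics; python3 - <<'E'
from cell import env,camera,calibration
import cv2,numpy as np
for n in("scene","top"):
    p,d=camera(n); cv2.imwrite(f"pics/{n}0.png",p); np.save(f"pics/{n}0d.npy",d)
    c=calibration(n); print(n,c); R=cv2.Rodrigues(np.array(c['rvec'],float))[0]; print(-R.T@np.array(c['tvec']).ravel(), R[2], (d==0).mean())
s=env.get_state(); print(s['time'],s['tcp_pos'],s['orientation'],s['opening'],env.nose_length)
E
```

```text
pics
scene {'fx': 502.63682261512497, 'fy': 502.63682261512497, 'cx': 320.8279196910393, 'cy': 197.74536379411003, 'rvec': array([ 2.14302673,  1.59336768, -0.43547197]), 'tvec': array([-0.15986328, -0.35359445,  1.74539442])}
[ 1.19478914 -0.20199004  1.31478741] [-0.49164564  0.15368934 -0.85712552] 0.0040859375
top {'fx': 469.8095760258093, 'fy': 469.8095760258093, 'cx': 324.16137214198767, 'cy': 200.46702442663536, 'rvec': array([ 2.10371015, -2.1147575 ,  0.21581176]), 'tvec': array([0.01627076, 0.52772914, 1.61791093])}
[0.18107411 0.00638369 1.69220861] [ 0.20722407  0.00425693 -0.97828424] 0.00398046875
0.1 [0.19536177 0.64566176 0.30299349] [-5.87935547e-05  1.46375225e-01  9.89228781e-01 -8.41796826e-04] 0.08563070528062493 0.0726
```

View pics/scene0.png

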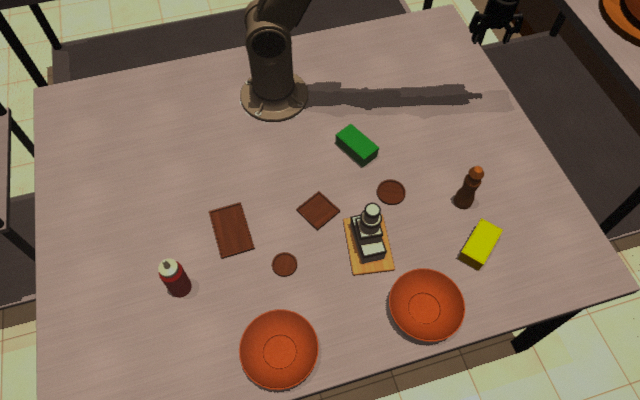

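View pics/top0.png

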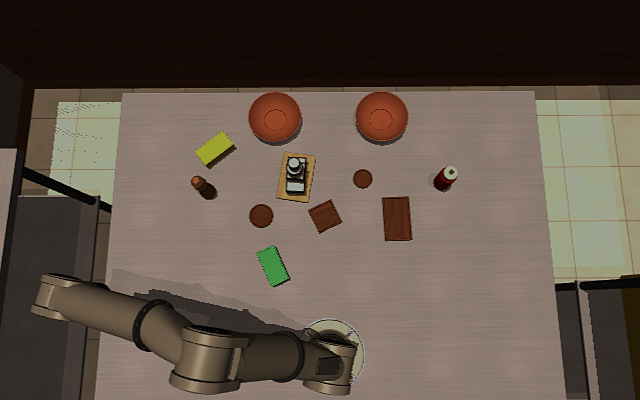

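Scene view: the stack on its board is at about (370,235), with candidate trays at (231,230), (318,210), (285,264) and (391,191). A green block sits at (357,145) and a yellow one at (481,243), both to be left alone. Next I'll take enlarged crops and measure.

```bash
cat > h.py <<'E'
import cv2,numpy as np
from cell import env,kin,camera,calibration,job
def cal(n):
    c=calibration(n);R=cv2.Rodrigues(np.array(c['rvec'],float))[0];t=np.array(c['tvec'],float).ravel()
    return c,R,t
def plane(n,uv,z):
    c,R,t=cal(n);uv=np.asarray(uv,float).reshape(-1,2)
    d=np.c_[(uv[:,0]-c['cx'])/c['fx'],(uv[:,1]-c['cy'])/c['fy'],np.ones(len(uv))]@R
    o=-R.T@t
    return (o+d*((z-o[2])/d[:,2])[:,None])[:,:2]
def cloud(n,d):
    c,R,t=cal(n);v,u=np.mgrid[:400,:640]
    P=np.stack([(u-c['cx'])/c['fx']*d,(v-c['cy'])/c['fy']*d,d],-1)-t
    return P@R
E
python3 - <<'E'
from h import *
a=cv2.imread('pics/scene0.png');b=cv2.imread('pics/top0.png')
cv2.imwrite('pics/c1.png',np.hstack([cv2.resize(a[190:280,330:410],(400,450),interpolation=2),cv2.resize(b[140:215,262:329],(400,450),interpolation=2)]))
for n,im in(("scene",a),("top",b)):
    hsv=cv2.cvtColor(im,cv2.COLOR_BGR2HSV)
    m=((hsv[...,0]<12)|(hsv[...,0]>172))&(hsv[...,1]>90)&(hsv[...,2]<125)
    m=cv2.morphologyEx(m.astype(np.uint8),cv2.MORPH_OPEN,np.ones((3,3)))
    P=cloud(n,np.load(f'pics/{n}0d.npy'))
    for c in cv2.findContours(m,0,1)[0]:
        if cv2.contourArea(c)<120: continue
        x,y,w,h=cv2.boundingRect(c)
        X=plane(n,c,.010); 
        if not(.3<X[:,0].mean()<1.1 and abs(X[:,1].mean())<.6): continue
        r=cv2.minAreaRect(X.astype(np.float32)); 
        mm=np.zeros_like(m);cv2.drawContours(mm,[c],-1,1,-1)
        print(n,(x+w//2,y+h//2),'c',np.round(r[0],4),'size',np.round(r[1],4),'ang',round(r[2],1),'circ',np.round(cv2.minEnclosingCircle(X.astype(np.float32))[1]*2,3),'z',np.round(np.median(P[...,2][mm>0]),4))
E
```

```text
scene (176, 281) c [ 0.5927 -0.4229] size [0.089  0.0643] ang 20.5 circ 0.097 z 0.0802
scene (284, 264) c [ 0.6239 -0.1297] size [0.0678 0.0667] ang 73.3 circ 0.074 z 0.0061
scene (231, 231) c [ 0.4735 -0.2507] size [0.1635 0.0985] ang 2.0 circ 0.185 z 0.0061
scene (318, 210) c [0.4831 0.0115] size [0.0962 0.0959] ang 26.4 circ 0.126 z 0.0062
scene (391, 192) c [0.4854 0.2427] size [0.0827 0.0906] ang 69.9 circ 0.091 z 0.006
top (261, 216) c [0.484  0.2447] size [0.0843 0.0845] ang 45.7 circ 0.089 z 0.0042
top (325, 216) c [0.4817 0.0127] size [0.0938 0.0929] ang 26.2 circ 0.123 z 0.0045
top (397, 218) c [ 0.4713 -0.2489] size [0.1597 0.098 ] ang 2.1 circ 0.183 z 0.0043
top (443, 181) c [ 0.6057 -0.419 ] size [0.0617 0.0639] ang 45.2 circ 0.074 z 0.0797
top (362, 178) c [ 0.6216 -0.1266] size [0.0666 0.069 ] ang 89.0 circ 0.073 z 0.0045
top (382, 116) c [ 0.8675 -0.2061] size [0.1944 0.19  ] ang 89.6 circ 0.2 z 0.0174
top (275, 117) c [0.8663 0.201 ] size [0.1973 0.1943] ang 49.1 circ 0.203 z 0.0173
```

View pics/c1.png

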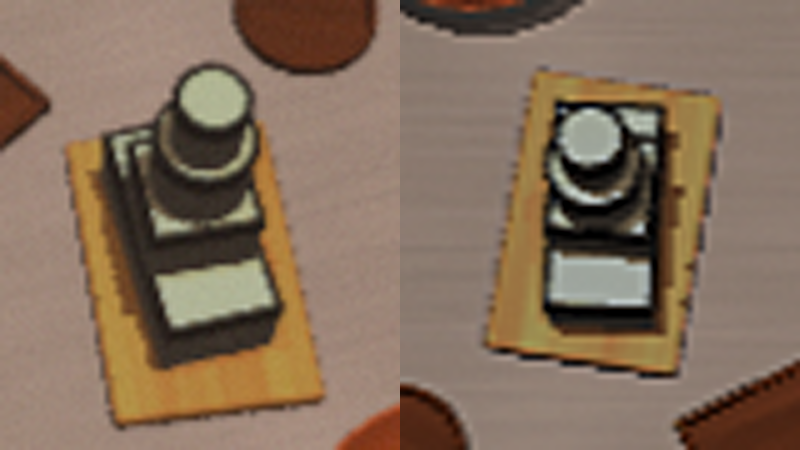

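The tray sizes identify each tray: small Ø72 at (285,264), large round Ø88 at (391,191), square 94 at (318,210), long 160x98 at (231,230). The crop shows the stack with white lids: long lid, square, round, then small on top. Now to locate the tubs.

```bash
cat >> h.py <<'E'
def lid(n,p,d,ztop,xy=None,rad=.12):
    """white lid face contour points in world at height ztop"""
    P=cloud(n,d);hsv=cv2.cvtColor(p,cv2.COLOR_BGR2HSV)
    m=(hsv[...,1]<70)&(hsv[...,2]>110)&(abs(P[...,2]-ztop)<.012)&(d>0)
    if xy is not None: m&=np.hypot(P[...,0]-xy[0],P[...,1]-xy[1])<rad
    m=m.astype(np.uint8)
    cs=cv2.findContours(m,0,1)[0]
    if not cs: return None
    c=max(cs,key=cv2.contourArea)
    M=cv2.moments(c); cen=plane(n,[M['m10']/M['m00'],M['m01']/M['m00']],ztop)[0]
    X=plane(n,c,ztop); r=cv2.minAreaRect(X.astype(np.float32))
    return dict(cen=np.round(cen,4),rc=np.round(r[0],4),size=np.round(r[1],4),ang=round(r[2],1),circ=np.round(cv2.minEnclosingCircle(X.astype(np.float32)),4) if 0 else np.round(2*np.sqrt(abs(cv2.contourArea(X.astype(np.float32)))/np.pi),4),px=cv2.boundingRect(c),z=round(float(np.median(P[...,2][m>0])),4))
E
python3 - <<'E'
from h import *
for n in("scene","top"):
    p=cv2.imread(f'pics/{n}0.png');d=np.load(f'pics/{n}0d.npy')
    for z in(.202,.158,.110,.062): print(n,z,lid(n,p,d,z,(.62,.1)))
    hsv=cv2.cvtColor(p,cv2.COLOR_BGR2HSV);P=cloud(n,d)
    # mill / sauce points above 0.1
    for s in(1,-1):
        m=(P[...,2]>.06)&(P[...,2]<.19)&(P[...,0]>.4)&(P[...,0]<.75)&(s*P[...,1]>.3)&(s*P[...,1]<.55)&(d>0)
        print(n,'bystander',s,m.sum(),np.round(P[m].min(0),3),np.round(P[m].max(0),3))
E
```

```text
scene 0.202 {'cen': array([0.6263, 0.1133]), 'rc': array([0.6259, 0.113 ]), 'size': array([0.0311, 0.0294]), 'ang': 73.4, 'circ': np.float64(0.0306), 'px': (366, 204, 13, 11), 'z': 0.2026}
scene 0.158 {'cen': array([0.64  , 0.1288]), 'rc': array([0.6402, 0.1285]), 'size': array([0.0065, 0.0266]), 'ang': 43.9, 'circ': np.float64(0.0089), 'px': (375, 216, 6, 9), 'z': 0.1588}
scene 0.11 {'cen': array([0.6458, 0.0897]), 'rc': array([0.6443, 0.0926]), 'size': array([0.0191, 0.0131]), 'ang': 83.5, 'circ': np.float64(0.0113), 'px': (360, 232, 9, 5), 'z': 0.1109}
scene 0.062 {'cen': array([0.6705, 0.1116]), 'rc': array([0.6701, 0.1124]), 'size': array([0.0589, 0.0305]), 'ang': 86.6, 'circ': np.float64(0.0438), 'px': (361, 242, 24, 13), 'z': 0.063}
scene bystander 1 468 [0.557 0.417 0.06 ] [0.601 0.459 0.184]
scene bystander -1 671 [ 0.581 -0.448  0.06 ] [ 0.637 -0.389  0.187]
top 0.202 {'cen': array([0.6264, 0.1135]), 'rc': array([0.6271, 0.1135]), 'size': array([0.0299, 0.0275]), 'ang': 89.6, 'circ': np.float64(0.0293), 'px': (289, 158, 10, 9), 'z': 0.2021}
top 0.158 {'cen': array([0.6106, 0.1287]), 'rc': array([0.6091, 0.1223]), 'size': array([0.0414, 0.0124]), 'ang': 62.4, 'circ': np.float64(0.012), 'px': (287, 167, 12, 7), 'z': 0.1578}
top 0.11 {'cen': array([0.6043, 0.1379]), 'rc': array([0.604, 0.137]), 'size': array([0.0127, 0.0048]), 'ang': 62.5, 'circ': np.float64(0.0063), 'px': (287, 175, 4, 3), 'z': 0.1107}
top 0.062 {'cen': array([0.578 , 0.1178]), 'rc': array([0.5798, 0.1174]), 'size': array([0.0574, 0.0294]), 'ang': 89.7, 'circ': np.float64(0.0419), 'px': (287, 182, 17, 9), 'z': 0.0607}
top bystander 1 242 [0.552 0.419 0.06 ] [0.721 0.462 0.183]
top bystander -1 325 [ 0.573 -0.446  0.06 ] [ 0.632 -0.388  0.185]
```

```bash
cat >> h.py <<'E'
def q(adeg): 
    h=np.radians(adeg)/2; return [0,float(np.cos(h)),float(np.sin(h)),0]
def st(tag):
    s=env.get_state(); print(tag,'t',round(s['time'],2),'tcp',np.round(s['tcp_pos'],4),'open',round(s['opening'],4),'F',np.round(s['force'],1),'j7',round(s['qpos'][6],2)); return s
NL=.0726
def pick(xy,bottom,tip,a,width,lift,f=40,hover=.31):
    env.reach([*xy,hover],q(a)); env.grip(min(.085,width+.03))
    z=bottom+tip+NL
    env.movel([xy[0],xy[1],z+.03],velocity=.15)
    if env.movel([xy[0],xy[1],z],velocity=.05,stop_force=6): st('!! contact on descent'); return False
    env.grip(width-.012,f_grip=f); st('gripped')
    env.movel([xy[0],xy[1],z+.02],velocity=.05); env.movel([xy[0],xy[1],lift],velocity=.12); st('lifted'); return True
def place(xy,tip,a,width,lift):
    s=env.get_state()
    env.movel([*xy,lift],velocity=.2,rot=q(a))
    z=.004+tip+NL
    env.movel([*xy,z+.015],velocity=.12); st('above')
    hit=env.movel([*xy,z-.004],velocity=.015,stop_force=3); s=st(f'down hit={hit} expect z {z:.4f}')
    return s
def release(width):
    env.grip(min(.085,width+.014)); env.dwell(.2); s=st('open'); p=s['tcp_pos']
    env.movel([p[0],p[1],p[2]+.05],velocity=.06); env.movel([p[0],p[1],.30],velocity=.2)
E
python3 - <<'E'
from h import *
for n,xy,z,aa in(('s',(.6263,.1134),.31,(180,150,0)),('st',(.6228,-.1282),.3,(180,)),('rt',(.4847,.2437),.25,(180,)),('sq',(.4824,.0121),.25,(206.3,116.3,26.3)),('lt',(.4724,-.2498),.2,(182,2))):
    for a in aa:
        j=kin.inverse_kinematics([*xy,z],q(a)); print(n,a,None if j is None else np.round(j,2))
E
```

```text
s 180 [-0.53  0.42  0.35  1.67 -0.16  1.08  1.43]
s 150 [-0.62  0.44  0.48  1.67 -0.22  1.09  0.96]
s 0 [-0.83  0.51  0.79  1.69 -0.4   1.12 -1.5 ]
st 180 [-0.41  0.5   0.72  1.69 -0.36  1.09  2.  ]
rt 180 [-0.73  0.32  0.18  1.94 -0.07  0.89  1.06]
sq 206.3 [-0.55  0.24  0.46  2.08 -0.14  0.85  2.02]
sq 116.3 [-0.7   0.26  0.64  2.09 -0.2   0.85  0.52]
sq 26.3 [-0.88  0.31  0.88  2.1  -0.31  0.87 -0.93]
lt 182 [-0.37  0.58  1.    2.03 -0.63  0.88  2.59]
lt 2 [-0.41  0.62  1.07  2.03 -0.7   0.91 -0.49]
```

```bash
python3 - <<'E'
from h import *
xy=(.6263,.1134)
if pick(xy,.158,.011,90,.042,.33):
    s=place((.6228,-.1282),.011,90,.042,.30)
E
```

```text
gripped t 4.37 tcp [0.6268 0.1134 0.2422] open 0.0412 F [ 0.5 -0.2  1.9] j7 0.03
lifted t 5.63 tcp [0.6259 0.1135 0.3293] open 0.0413 F [-0.1  0.1 -1.1] j7 -0.02
above t 8.79 tcp [ 0.6232 -0.1283  0.1033] open 0.041 F [-0.6 -0.5 -1.3] j7 0.52
down hit=True expect z 0.0876 t 9.7 tcp [ 0.6228 -0.1282  0.0881] open 0.0411 F [-0.6  0.1  5.3] j7 0.53
```

```bash
python3 - <<'E'
from h import *
release(.042)
env.reach([.45,-.12,.30],q(90))
for n in("scene","top"):
    p,d=camera(n); cv2.imwrite(f"pics/{n}1.png",p); np.save(f"pics/{n}1d.npy",d)
    print(n,'small',lid(n,p,d,.048,(.6228,-.1282),.05))
    print(n,'round',lid(n,p,d,.158,(.62,.1)))
    print(n,'sq',lid(n,p,d,.110,(.62,.1)))
a=cv2.imread('pics/scene1.png');cv2.imwrite('pics/c2.png',cv2.resize(a[180:290,260:410],(750,550),interpolation=2))
E
```

```text
open t 10.2 tcp [ 0.6219 -0.1279  0.0872] open 0.0557 F [0.5 0.4 0.6] j7 0.53
scene small {'cen': array([ 0.621 , -0.1281]), 'rc': array([ 0.6204, -0.1279]), 'size': array([0.0305, 0.0299]), 'ang': 73.3, 'circ': np.float64(0.0307), 'px': (278, 252, 12, 11), 'z': 0.0491}
scene round {'cen': array([0.6247, 0.1142]), 'rc': array([0.6251, 0.1148]), 'size': array([0.0473, 0.0482]), 'ang': 70.8, 'circ': np.float64(0.047), 'px': (362, 209, 19, 17), 'z': 0.1589}
scene sq {'cen': array([0.6459, 0.0894]), 'rc': array([0.6451, 0.091 ]), 'size': array([0.0185, 0.012 ]), 'ang': 73.3, 'circ': np.float64(0.0115), 'px': (360, 232, 8, 5), 'z': 0.1107}
top small {'cen': array([ 0.6274, -0.1163]), 'rc': array([ 0.6254, -0.1151]), 'size': array([0.0049, 0.0201]), 'ang': 63.2, 'circ': np.float64(0.0078), 'px': (359, 172, 3, 6), 'z': 0.0489}
top round {'cen': array([0.6244, 0.1149]), 'rc': array([0.6245, 0.1148]), 'size': array([0.047 , 0.0461]), 'ang': 44.1, 'circ': np.float64(0.0457), 'px': (287, 160, 15, 14), 'z': 0.1571}
top sq {'cen': array([0.6037, 0.137 ]), 'rc': array([0.6024, 0.1369]), 'size': array([0.0101, 0.005 ]), 'ang': 46.1, 'circ': np.float64(0.0057), 'px': (287, 175, 4, 3), 'z': 0.1111}
```

View pics/c2.png

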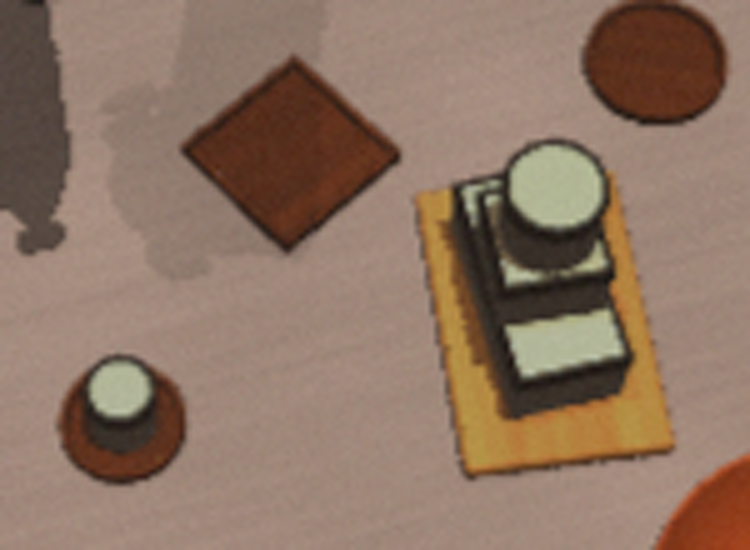

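The crop shows the small tub upright inside its tray at scene (284,258), about 2 mm off centre with its lid at z ≈ 0.049. Next is the large round tub, on which both views agree at (0.6246, 0.1146).

```bash
python3 - <<'E'
from h import *
if pick((.6246,.1146),.110,.012,90,.058,.29,hover=.30):
    s=place((.4847,.2437),.012,90,.058,.26)
    if abs(s['tcp_pos'][2]-.0886)<.003:
        release(.058)
        env.reach([.40,-.22,.30],q(90))
        for n in("scene","top"):
            p,d=camera(n); cv2.imwrite(f"pics/{n}2.png",p); np.save(f"pics/{n}2d.npy",d)
            print(n,'round',lid(n,p,d,.052,(.4847,.2437),.06))
            print(n,'sq',lid(n,p,d,.110,(.62,.1)))
        a=cv2.imread('pics/scene2.png');cv2.imwrite('pics/c3.png',cv2.resize(a[170:290,260:420],(750,562),interpolation=2))
E
```

```text
gripped t 16.27 tcp [0.6252 0.1146 0.1953] open 0.057 F [ 0.2 -0.9  3.3] j7 0.04
lifted t 17.6 tcp [0.6241 0.1147 0.2892] open 0.0569 F [-0.7  0.5 -2.1] j7 -0.02
above t 20.17 tcp [0.4851 0.2439 0.1042] open 0.0568 F [ 0.1 -1.  -1.6] j7 -0.2
down hit=True expect z 0.0886 t 21.07 tcp [0.4847 0.2436 0.0892] open 0.057 F [-0.6  0.1  5.3] j7 -0.19
open t 21.57 tcp [0.4839 0.2434 0.0884] open 0.0723 F [-1.2  0.1  0.4] j7 -0.19
scene round {'cen': array([0.4835, 0.2431]), 'rc': array([0.4837, 0.2426]), 'size': array([0.0484, 0.0461]), 'ang': 73.4, 'circ': np.float64(0.0467), 'px': (384, 177, 17, 14), 'z': 0.0525}
scene sq {'cen': array([0.6262, 0.1123]), 'rc': array([0.6258, 0.1124]), 'size': array([0.0557, 0.055 ]), 'ang': 84.0, 'circ': np.float64(0.0594), 'px': (357, 216, 24, 21), 'z': 0.1107}
top round {'cen': array([0.4836, 0.2439]), 'rc': array([0.4827, 0.2434]), 'size': array([0.0464, 0.0449]), 'ang': 45.2, 'circ': np.float64(0.0454), 'px': (253, 207, 14, 14), 'z': 0.0509}
top sq {'cen': array([0.6249, 0.1129]), 'rc': array([0.6253, 0.1129]), 'size': array([0.0538, 0.0543]), 'ang': 83.8, 'circ': np.float64(0.0572), 'px': (287, 162, 17, 17), 'z': 0.1092}
```

View pics/c3.png

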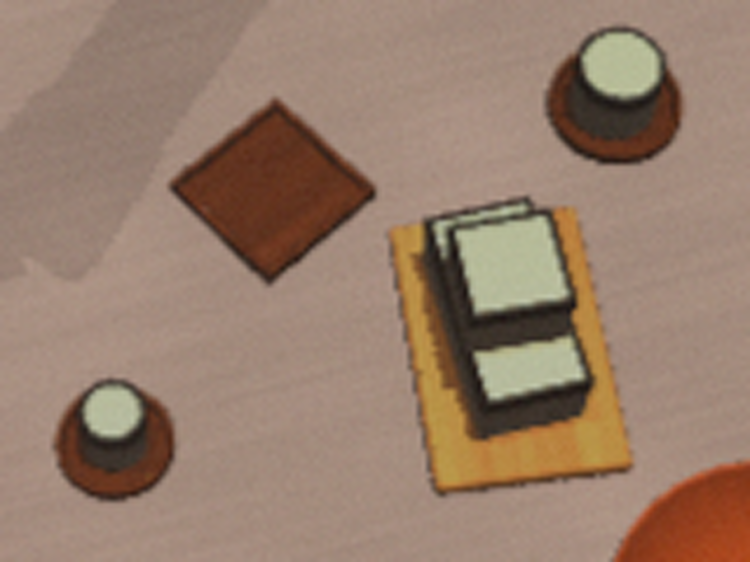

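Round tub is upright in its tray at scene (391,185), 1 mm off centre. The square tub is at (0.6256, 0.1126), turned -6°, with its lid at z 0.110 and now fully visible.

```bash
python3 - <<'E'
from h import *
if pick((.6256,.1126),.062,.012,84,.064,.26,hover=.26):
    s=place((.4824,.0121),.012,116.3,.064,.23)
    if abs(s['tcp_pos'][2]-.0886)<.003:
        release(.064)
        env.reach([.40,-.22,.30],q(90))
        for n in("scene","top"):
            p,d=camera(n); cv2.imwrite(f"pics/{n}3.png",p); np.save(f"pics/{n}3d.npy",d)
            print(n,'sq',lid(n,p,d,.052,(.4824,.0121),.07))
            print(n,'long',lid(n,p,d,.062,(.62,.1)))
        a=cv2.imread('pics/scene3.png');cv2.imwrite('pics/c4.png',cv2.resize(a[170:290,190:420],(800,417),interpolation=2))
E
```

```text
gripped t 28.91 tcp [0.626  0.1125 0.1472] open 0.0636 F [ 0.2 -0.4  3.8] j7 0.24
lifted t 30.38 tcp [0.6251 0.1128 0.2592] open 0.0636 F [ 0.2 -0.3 -2.4] j7 0.15
above t 32.62 tcp [0.4828 0.0121 0.1041] open 0.0636 F [-0.7 -0.  -2.1] j7 0.95
down hit=True expect z 0.0886 t 33.53 tcp [0.4824 0.0121 0.0891] open 0.0634 F [-0.2  0.7  5.5] j7 0.97
open t 34.03 tcp [0.4815 0.0122 0.0886] open 0.0779 F [ 0.2 -0.8  0.3] j7 0.97
scene sq {'cen': array([0.4803, 0.0117]), 'rc': array([0.4779, 0.0108]), 'size': array([0.0604, 0.0552]), 'ang': 26.7, 'circ': np.float64(0.0602), 'px': (305, 190, 26, 23), 'z': 0.0532}
scene long {'cen': array([0.6266, 0.1146]), 'rc': array([0.6249, 0.1149]), 'size': array([0.0594, 0.1214]), 'ang': 87.2, 'circ': np.float64(0.0926), 'px': (352, 213, 33, 42), 'z': 0.0628}
top sq {'cen': array([0.4794, 0.0128]), 'rc': array([0.4798, 0.0135]), 'size': array([0.0545, 0.0558]), 'ang': 26.1, 'circ': np.float64(0.0587), 'px': (314, 205, 21, 19), 'z': 0.0513}
top long {'cen': array([0.6237, 0.1151]), 'rc': array([0.6245, 0.1153]), 'size': array([0.0582, 0.1202]), 'ang': 87.5, 'circ': np.float64(0.0906), 'px': (287, 158, 18, 33), 'z': 0.0615}
```

View pics/c4.png

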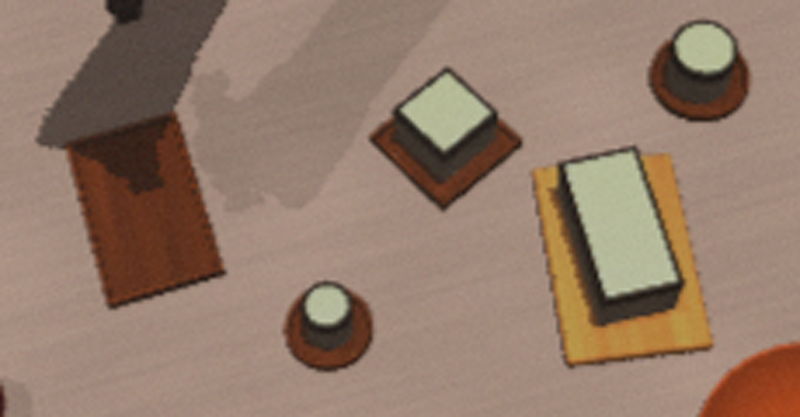

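Square tub is seated in its tray at scene (318,202), about 2.5 mm off with its lid at z 0.052. What remains is the white-lidded long tub on the board at scene (368,234); the green (357,145) and yellow (481,243) blocks are the decoys. It measures (0.6249, 0.1150), yaw -2.6°, on which both views agree.

```bash
python3 - <<'E'
from h import *
if pick((.6249,.1150),.012,.013,-2.6,.068,.23,f=50,hover=.22):
    s=place((.4724,-.2498),.013,2.0,.068,.22)
    if abs(s['tcp_pos'][2]-.0896)<.003:
        release(.068)
        env.reach([.45,.10,.33],q(90))
        for n in("scene","top"):
            p,d=camera(n); cv2.imwrite(f"pics/{n}4.png",p); np.save(f"pics/{n}4d.npy",d)
            for k,z,xy,r in(('long',.054,(.4724,-.2498),.1),('sq',.052,(.4824,.0121),.07),('round',.052,(.4847,.2437),.06),('small',.048,(.6228,-.1282),.05)): 
                l=lid(n,p,d,z,xy,r); print(n,k,l and (l['cen'],l['rc'],l['size'],l['ang'],l['z']))
E
```

```text
gripped t 40.67 tcp [0.6253 0.1153 0.0983] open 0.0671 F [-0.4  2.3  4.7] j7 -0.96
lifted t 42.3 tcp [0.6245 0.1152 0.2291] open 0.0674 F [ 0.3  0.4 -3.5] j7 -1.05
above t 45.53 tcp [ 0.4727 -0.2501  0.1052] open 0.067 F [-0.1 -0.4 -3.7] j7 -0.19
down hit=True expect z 0.0896 t 46.44 tcp [ 0.4724 -0.2498  0.0903] open 0.0672 F [-1.1  0.6  5.9] j7 -0.17
open t 46.94 tcp [ 0.4718 -0.249   0.0893] open 0.0821 F [-0.1 -0.2 -0.2] j7 -0.17
scene long (array([ 0.473 , -0.2517]), array([ 0.4693, -0.2517]), array([0.1252, 0.0594]), 1.9, 0.0553)
scene sq (array([0.4848, 0.0093]), array([0.478 , 0.0118]), array([0.0605, 0.055 ]), 24.5, 0.0532)
scene round (array([0.4833, 0.2436]), array([0.4837, 0.2427]), array([0.0481, 0.0461]), 73.4, 0.0531)
scene small (array([ 0.621 , -0.1281]), array([ 0.6204, -0.1279]), array([0.0305, 0.0299]), 73.3, 0.0492)
top long (array([ 0.471, -0.251]), array([ 0.4718, -0.2507]), array([0.1192, 0.0584]), 2.0, 0.0535)
top sq (array([0.4837, 0.0098]), array([0.48  , 0.0129]), array([0.0543, 0.0542]), 25.7, 0.0514)
top round (array([0.4838, 0.2437]), array([0.4827, 0.2434]), array([0.0464, 0.0449]), 45.2, 0.051)
top small (array([ 0.6207, -0.1271]), array([ 0.6209, -0.1274]), array([0.0291, 0.0262]), 89.6, 0.0472)
```

View pics/scene4.png

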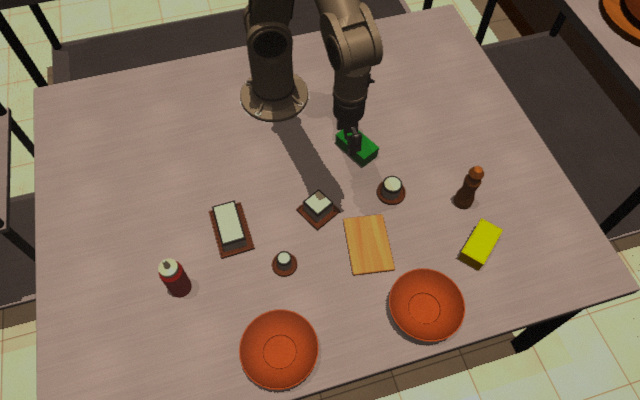

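The view shows all four tubs standing in their trays (long at 231,228, square 318,208, round 391,190, small 284,262). The mill and bottle haven't moved, the board is empty, and the gripper is about 0.25 m above the counter, clear of everything.

```bash
python3 - <<'E'
from h import *
st('end'); print(job.job_done())
E
```

```text
end t 50.29 tcp [0.4503 0.0986 0.3299] open 0.082 F [ 0.6 -0.8 -0.2] j7 -0.12
the job is handed in; nothing more can be done
None
```

I took the stack apart from the top down (small round, large round, square, long), set each tub in its own tray, and handed the job in at about 50 s of the 138 s allowed. I lowered each tub slowly until it touched the tray floor, then released it.

- **Placement:** In the last pictures from both cameras, all four lids are within about 4 mm of their tray centres (the limit is 15 mm). Lid heights are within 1.5 mm of standing flat, and the tubs look upright.
- **Bystanders:** The pepper mill, squeeze bottle and both look-alikes appear where they were at the start. I compared these by eye in the pictures and did not re-measure them.
- **Arm:** It was clear of everything when I handed in, with the force reading near zero.
- **Disagreements:**
  - The top view of the small tub was partly blocked by the arm right after that placing. In the last pictures both views agree on it.
  - In the last pictures the square tub's lid-area centre shifted about 5 mm from the earlier one because of the arm's shadow. Its outline centre did not shift.

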